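# Refill the frame joiner's nail feed rail

### The job

Load both yellow-nosed nail cartridges into the tilted feed rail, one after the other: lay each one in the open upper part, nose pointing downhill, and let it slide down into the slotted tube. Both must end fully down inside the tube, nose first, the first against the end stop and the second right behind it. Leave the blue-nosed cartridge where it lies.

Things in the scene. Friction and masses are not known exactly. Their poses are not given: they have to be found in the camera images.
- yellow_1: loose nail cartridge on the bench, 60 mm long, about 60 g: white box 44 x 30 x 24 tall, then a yellow nose block 16 long, 24 wide, 18 tall. On the box a black grip fin 30 long, 12 wide, from 24 to 44 above the underside, its centre 38 behind the nose end. Origin: underside, at the front end of the nose; x from tail to nose (body at x -60 to 0), z up. One of the two to load; the two are alike and either may go first.
- yellow_2: loose nail cartridge on the bench, 60 mm long, about 60 g: white box 44 x 30 x 24 tall, then a yellow nose block 16 long, 24 wide, 18 tall. On the box a black grip fin 30 long, 12 wide, from 24 to 44 above the underside, its centre 38 behind the nose end. Origin: underside, at the front end of the nose; x from tail to nose (body at x -60 to 0), z up. The other one to load.
- blue_1: loose nail cartridge on the bench, 60 mm long, about 60 g: white box 44 x 30 x 24 tall, then a blue nose block 16 long, 24 wide, 18 tall. On the box a black grip fin 30 long, 12 wide, from 24 to 44 above the underside, its centre 38 behind the nose end. Origin: underside, at the front end of the nose; x from tail to nose (body at x -60 to 0), z up. Holds the wrong nails: stays where it lies.
- rail: fixed slippery rail, 25 deg slope: cartridges slide by weight. Origin: floor middle at the tube mouth, 85 mm above bench; x downhill along floor, z square to it. x -110 to -35: open trough 54 wide, walls 22 high, 4 thick; to 0 narrowing to 36. x 0 to 125: tube 36 wide, 28 high inside, green 4 mm roof with 22 wide slot for the fin; end stop at x 125. Loaded noses: x 125 and 65.
Mind the look-alikes: they are no part of the job. Leave any green or orange look-alike of the yellow_2 alone.

How it is judged:
By the outcome, as a careful person would: the job done as asked, in the order asked, and still so for the second after the job is handed in, with the robot touching nothing.
It also fails if it takes over 58 s, if anything falls off the work surface, if the arm or the gripper's body presses on something with over 40 N, if the wrist force passes 120 N, or if a joint passes its speed limit or range.

### The arm

A 6-joint arm with a two-finger parallel gripper is mounted at the origin on the work surface. World frame = base frame: x ahead of the robot, y to its left, z up, the work surface at z = 0. Lengths are in m, angles in rad, forces in N, time in s.
With the tool pointing down it reaches from about 0.3 to 0.775 m from the base axis. Payload 14.6 kg.
Tool frame: the origin (TCP) lies on the centre line of the jaws, within the pads' length; the fingertips stand 25 mm ahead of it and the grasp point (between the pads) lies 6 mm ahead of it; z points along the fingers, x is the direction in which the jaws open and shut, and the axes are right-handed (so a half turn about z gives the same grasp; the last joint's range is limited). The gripper opens to 94 mm and grips with 3 to 60 N. Pads are 16 mm wide; open, the fingers measure 119 mm over their backs; the gripper's body (75 mm by 177 mm) begins 78 mm behind the grasp point.
Start: joints at [1.232, 0.3, 1.521, -0, 1.321, -0.067], TCP at [0.148, 0.53, 0.23] pointing down, gripper open.
Joint ranges: [-3.03, 3.03], [-0.79, 2.21], [0.23, 2.52], [-1.04, 4.18], [0, 3.07], [-2.55, 2.55]. Speed limits (rad/s): [2.22, 2.22, 2.57, 3.14, 3.14, 3.14].

### API

Orientations are given as a rotation vector (axis times angle).
In Python, from workcell import robot, camera, calibration, search_frame, tip_of gives the robot as it stands. The module is installed in compiled form; this text tells all that it offers.
- The arm moves only by the shell command python3 -m crank 'ROWS' [OPENING] [FORCE]. ROWS is JSON, a list of rows, each a list of 2 entries, a list of its own where there are three numbers: the shift along the tool's x, y, z in m, then the turn about the tool's z in degrees. A call has 1 to 20 rows; each row is the pose to reach, as a shift and turn from the pose commanded when the call began, along the tool's axes at that moment; what a row does not reach only later rows make up. A row lasts 1/8 s, in which the tool goes at most 62.5 mm and 10.7 degrees, less where a joint would pass 70% of its speed; a pose out of reach is approached as far as the arm can. A call with a gripper value outside its range is refused whole. OPENING is the finger opening in m, from 0 to 0.094, set as the call begins (- or left out, the last holds). The fingers move at their own pace and stop on an object; FORCE is the grip in N (left out, the last holds). Time passes only in rows, so rows that repeat a pose let the fingers close. It gives the time, the measured TCP pose, the force and the opening at its end, in the units of the state.
- robot.get_obs(): the state, without advancing time (a new reading comes with each control period).
- camera(name): name is "scene" or "side" or "wrist"; returns the picture (400x640x3 uint8, red, green, blue); there is no depth.
- calibration(name): a dict with "vfov" (degrees; the focal length in pixels is half the picture's height over the tangent of half this angle, whatever the lens; pixels are square), "cx", "cy" (the principal point, pixels), "xyz" and "orientation" of the camera in the world. Camera axes: x right, y up, looking along -z (the intrinsics and any distortion apply to the point x, -y, -z); pixel columns grow to the right and rows downward; lengths in m; the calibration is good to about 2 mm. The wrist camera is an equidistant fisheye: a pixel r from the principal point sees the ray r / f radians off the axis. A picture is of the moment at which its call begins: read the wrist's pose just before it. calibration takes no time and is no camera call; for the wrist camera it gives the pose at the moment of the call.
- robot.finish_job(): hands the job in, once; it reports no verdict.
Trained networks look in the newest picture that a camera, given by its name, has taken for a name from the list of things; names that differ only in an ending like _2 or _b are one class to them, and where a whole thing is asked for, a point or a joint stands for the part that bears it (a point fixed in the world has none). Each returns a list of dicts, best first, with "conf" (0 to 1); they miss things now and then, are a little off and sometimes report something else, mostly with a low value. They report only what shows in the picture. A call takes as long as a camera call. They do not tell look-alikes from the thing itself.
- search_frame(name, camera): "location" ([x, y, z] in m, in the coordinates of the camera as it stood for that picture, good to about 4 mm: the middle of the surface that is visible of it).
- tip_of(name, camera): "location" ([x, y, z] in m, in the coordinates of the camera as it stood for that picture, good to about 4 mm: a listed point, or the origin of a listed thing).
The state is a dict: "time": time; "q": joint angles; "qvel": joint speeds; "effort": joint torques, N m; "position": TCP position; "tool_rot": TCP orientation; "force": force on the tool from outside, world axes, zero at the start; "moment": the same for the moment, N m; "grip_width": finger opening in m.
Only numpy, scipy, OpenCV 4.12 (cv2) and the standard library are available. Lean on these libraries where they do the work, as an engineer would, in place of code of your own. Each camera call takes 0.05 s, during which the arm holds its last target.

## Working session

There is one attempt and no reset: what is moved stays moved. The work goes in short steps, Python scripts to look and compute and a shell command to move; the robot and the scene stay as the last step left them, time stands still between calls to the robot, and variables do not carry over. Pictures are saved under pics/ and viewed, and the job is handed in when it is done.

```bash
mkdir -p pics; ls
cat > h.py <<'E'
import numpy as np, cv2
from scipy.spatial.transform import Rotation as R
from workcell import robot, camera, calibration, search_frame, tip_of
def save(n,im): cv2.imwrite('pics/'+n+'.png',im[:,:,::-1])
def Rm(o):
    o=np.array(o)
    return o if o.shape==(3,3) else (R.from_rotvec(o).as_matrix() if o.size==3 else R.from_quat(o).as_matrix())
def toworld(c,p): return np.array(c['xyz'])+Rm(c['orientation'])@np.array(p)
E
python3 - <<'E'
from h import *
print(robot.get_obs())
for n in ['scene','side','wrist']:
    c=calibration(n); print(n,c)
    save(n+'0',camera(n))
    for k in ['yellow_1','blue_1','rail']:
        for f in (search_frame,tip_of):
            print(k,f.__name__,[(round(d['conf'],2),toworld(c,d['location']).round(3).tolist()) for d in f(k,n)])
print(robot.get_obs()['time'])
E
```

```text
pics
{'time': 0.0, 'q': array([ 1.23241553e+00,  3.00479316e-01,  1.52156440e+00,  1.61013324e-05,
        1.32071805e+00, -6.65556940e-02]), 'qvel': array([ 0.00144012,  0.00151546,  0.00222192, -0.0013457 ,  0.0009392 ,
        0.00022268]), 'effort': array([ 6.50967522e-04, -5.31794250e+01, -3.52739525e+01,  7.08467234e-02,
        2.42924545e-02, -8.16665647e-05]), 'position': array([0.14756804, 0.52959306, 0.22988887]), 'tool_rot': array([ 2.50144999e+00,  1.89957588e+00, -1.54633818e-03]), 'force': array([ 0.35146202, -0.03812276, -0.41235684]), 'moment': array([-0.06005683, -0.00244501, -0.01500207]), 'grip_width': 0.09379662088054791}
scene {'vfov': 44.39249091211801, 'cx': 313.5675159596243, 'cy': 203.48225896720413, 'xyz': array([ 1.10542972, -0.17307269,  0.84883481]), 'orientation': array([0.5946102 , 0.43086361, 1.17330197])}
yellow_1 call [(0.97, [0.46, 0.292, 0.023]), (0.94, [0.386, 0.261, 0.023]), (0.74, [0.55, 0.23, 0.024]), (0.65, [0.492, 0.118, 0.021])]
yellow_1 call [(0.98, [0.461, 0.101, 0.0]), (0.86, [0.546, 0.203, 0.0]), (0.67, [0.342, 0.256, 0.0]), (0.63, [0.4
[... 504 characters left out ...]
, (0.67, [0.534, 0.229, 0.017]), (0.66, [0.375, 0.258, 0.024]), (0.48, [0.57, -0.221, 0.094])]
yellow_1 call [(0.85, [0.462, 0.103, 0.005]), (0.77, [0.544, 0.211, -0.004]), (0.72, [0.455, 0.263, 0.001]), (0.56, [0.347, 0.256, 0.003])]
blue_1 call [(0.74, [0.616, 0.171, 0.021])]
blue_1 call [(0.57, [0.64, 0.15, 0.002])]
rail call [(0.89, [0.571, -0.223, 0.093])]
rail call [(0.62, [0.57, -0.19, 0.087])]
wrist {'vfov': 65.70646984690485, 'cx': 318.65719530452634, 'cy': 196.35312517064193, 'xyz': array([0.08485759, 0.54724349, 0.38362569]), 'orientation': array([-0.19614434, -0.14831833,  1.29384009])}
yellow_1 call []
yellow_1 call []
blue_1 call []
blue_1 call []
rail call []
rail call []
1.05
```

View pics/scene0.png

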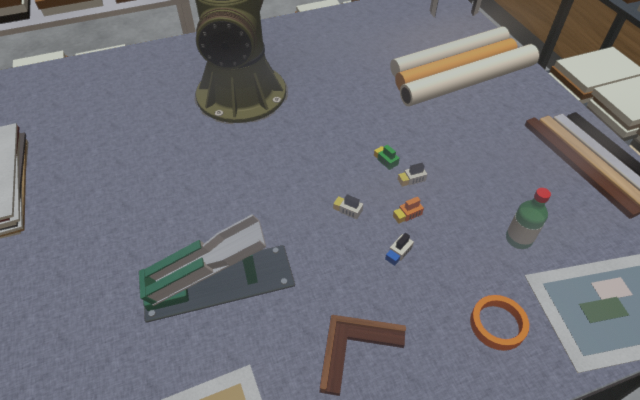

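View pics/side0.png

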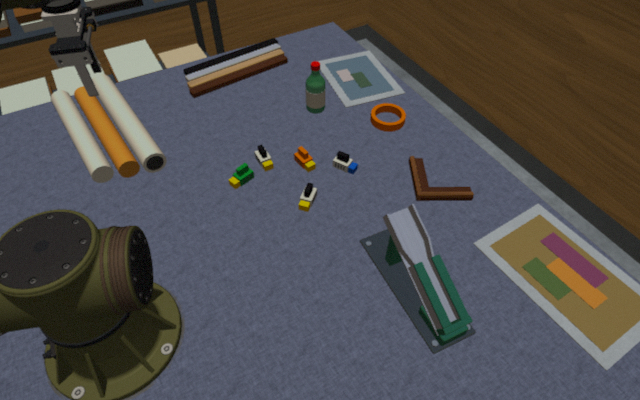

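View pics/wrist0.png

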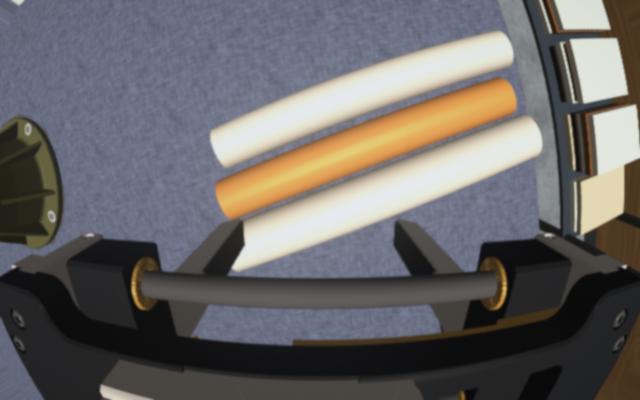

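The white-bodied, yellow-nosed candidates in the scene view are at (349,205) and (413,174). The green one at (388,156) and the orange one at (408,209) are look-alikes, and the blue-nosed cartridge is at (400,247). I'll confirm in crops and measure from both views.

Run:
```python
import cv2,numpy as np
a=cv2.imread('pics/scene0.png'); b=cv2.imread('pics/side0.png')
c1=cv2.resize(a[140:265,325:445],None,fx=3.2,fy=3.2,interpolation=cv2.INTER_CUBIC)
c2=cv2.resize(b[135:220,225:365],None,fx=2.8,fy=2.8,interpolation=cv2.INTER_CUBIC)
H=max(c1.shape[0],c2.shape[0]); 
o=np.zeros((H,c1.shape[1]+c2.shape[1]+5,3),np.uint8);o[:c1.shape[0],:c1.shape[1]]=c1;o[:c2.shape[0],c1.shape[1]+5:]=c2
cv2.imwrite('pics/crop1.png',o)
c1=cv2.resize(a[205:330,130:310],None,fx=4.2,fy=4.2,interpolation=cv2.INTER_CUBIC);cv2.imwrite('pics/rail1.png',c1)
c1=cv2.resize(b[195:355,355:480],None,fx=3.7,fy=3.7,interpolation=cv2.INTER_CUBIC);cv2.imwrite('pics/rail2.png',c1)
```

```text
(no output)
```

View pics/crop1.png

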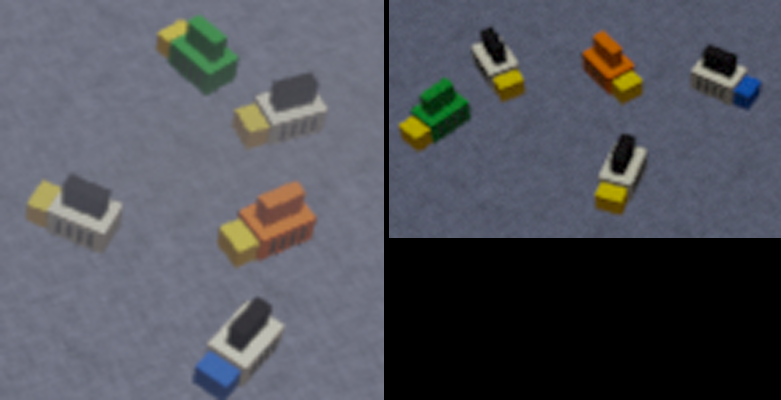

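View pics/rail1.png

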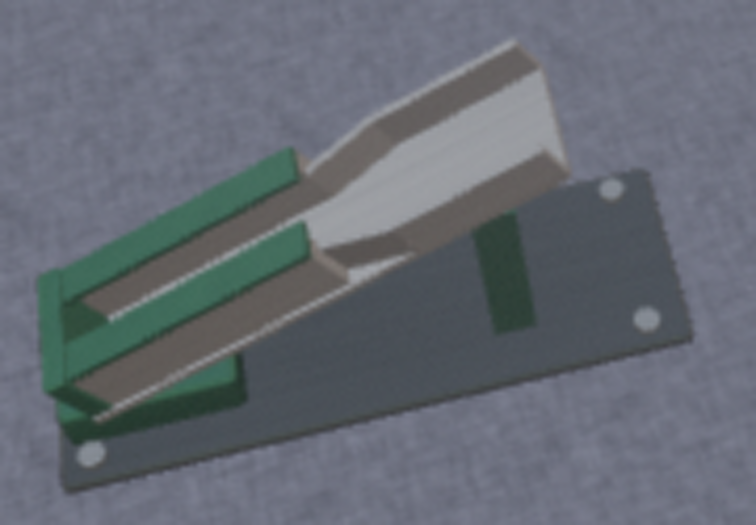

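View pics/rail2.png

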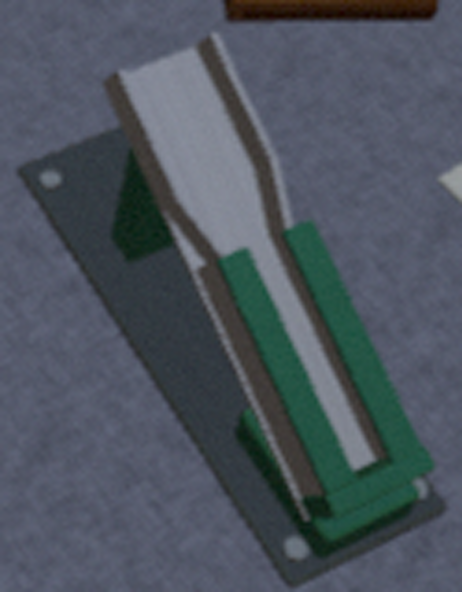

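```bash
cat >> h.py <<'E'
CAL={'scene':dict(vfov=44.39249091211801,cx=313.5675159596243,cy=203.48225896720413,xyz=[1.10542972,-0.17307269,0.84883481],orientation=[0.5946102,0.43086361,1.17330197]),
'side':dict(vfov=48.43924006845854,cx=322.92963803518205,cy=201.18150698078887,xyz=[0.16106244,-0.50641283,0.82604525],orientation=[0.68908214,-0.19336651,-0.49731665])}
def proj(c,P):
    P=np.atleast_2d(P); q=(P-np.array(c['xyz']))@Rm(c['orientation'])
    f=200/np.tan(np.radians(c['vfov'])/2)
    x,y,z=q[:,0],-q[:,1],-q[:,2]
    if c.get('fish'):
        r=np.hypot(x,y);t=np.arctan2(r,z);s=f*t/np.maximum(r,1e-9)
        return np.c_[c['cx']+x*s,c['cy']+y*s]
    return np.c_[c['cx']+f*x/z,c['cy']+f*y/z]
def ray(c,uv):
    f=200/np.tan(np.radians(c['vfov'])/2); x=(uv[0]-c['cx']);y=(uv[1]-c['cy'])
    if c.get('fish'):
        r=np.hypot(x,y);t=r/f; d=np.array([x/r*np.sin(t),-y/r*np.sin(t),-np.cos(t)])
    else: d=np.array([x/f,-y/f,-1]); d/=np.linalg.norm(d)
    return np.array(c['xyz']),Rm(c['orientation'])@d
def tri(rs):
    A=np.zeros((3,3));b=np.zeros(3)
    for o,d in rs:
        M=np.eye(3)-np.outer(d,d);A+=M;b+=M@o
    X=np.linalg.solve(A,b); return X,[np.linalg.norm((np.eye(3)-np.outer(d,d))@(X-o)) for o,d in rs]
def railT(p):
    x,y,z,yaw=p
    return np.array([x,y,z]),R.from_euler('ZY',[yaw,np.radians(25)]).as_matrix()
E
cat > fit.py <<'E'
from h import *
from scipy.optimize import least_squares
S=[((515,40),(-110,-31,22)),((568,172),(-110,31,22)),((548,150),(-110,27,22)),((540,68),(-110,-27,0)),((293,150),(0,-22,32)),((303,222),(0,11,32))]
D=[((108,78),(-110,-31,22)),((215,36),(-110,31,22)),((310,222),(0,22,32)),((248,250),(0,-11,32)),((220,262),(0,-22,32)),((286,232),(0,11,32))]
obs=[('scene',(130+u/4.2,205+v/4.2),m) for (u,v),m in S]+[('side',(355+u/3.7,195+v/3.7),m) for (u,v),m in D]
def res(p):
    t,Rr=railT(p)
    return np.concatenate([proj(CAL[n],t+Rr@(np.array(m)/1e3))[0]-uv for n,uv,m in obs])
s=least_squares(res,[.571,-.191,.085,-1.5],loss='soft_l1'); p=s.x
print(p,np.degrees(p[3])); print(res(p).reshape(-1,2).round(1).tolist())
t,Rr=railT(p)
for n in ('scene','side'):
    im=cv2.imread(f'pics/{n}0.png')
    k=4; im=cv2.resize(im,None,fx=k,fy=k,interpolation=cv2.INTER_CUBIC)
    for pl in ([(-110,-27,0),(-35,-27,0),(0,-18,0),(125,-18,0),(125,18,0),(0,18,0),(-35,27,0),(-110,27,0),(-110,-27,0)],[(-110,31,22),(-35,31,22)],[(-110,-31,22),(-35,-31,22)],[(0,11,32),(125,11,32),(125,22,32),(0,22,32),(0,11,32)],[(0,-11,32),(125,-11,32),(125,-22,32),(0,-22,32),(0,-11,32)]):
        q=proj(CAL[n],t+(np.array(pl)/1e3)@Rr.T)
        cv2.polylines(im,[((q+.5)*k-.5).round().astype(int)],False,(0,0,255),1)
    c=proj(CAL[n],t)[0]*k; x,y=c.astype(int)
    cv2.imwrite(f'pics/fit_{n}.png',im[max(0,y-290):y+290,max(0,x-380):x+380])
E
python3 fit.py
```

```text
[ 0.57063115 -0.19065126  0.08189425 -1.63278415] -93.55164077055329
[[-0.2, 0.5], [-5.7, -4.2], [-1.4, -0.7], [0.3, 1.0], [0.1, 3.3], [0.2, 0.7], [1.7, -1.0], [-0.8, -0.3], [-3.2, 0.8], [-0.7, -0.4], [2.1, -1.5], [-1.4, 0.2]]
```

View pics/fit_scene.png

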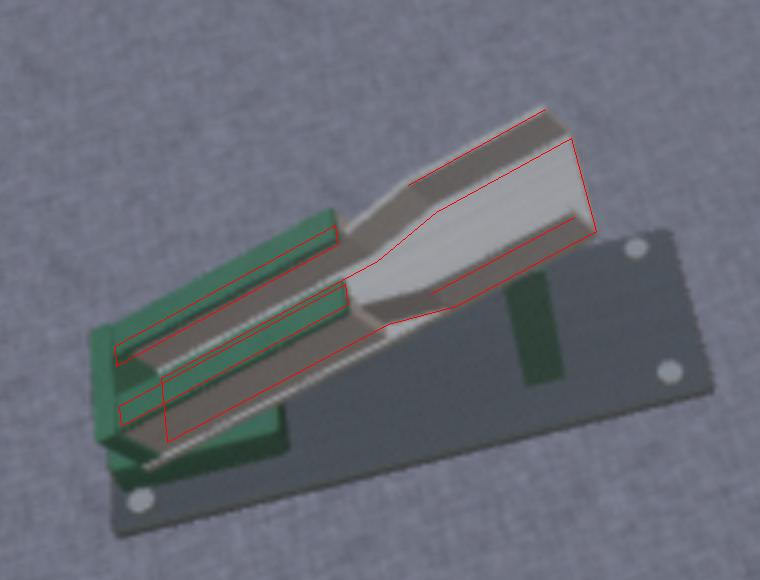

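View pics/fit_side.png

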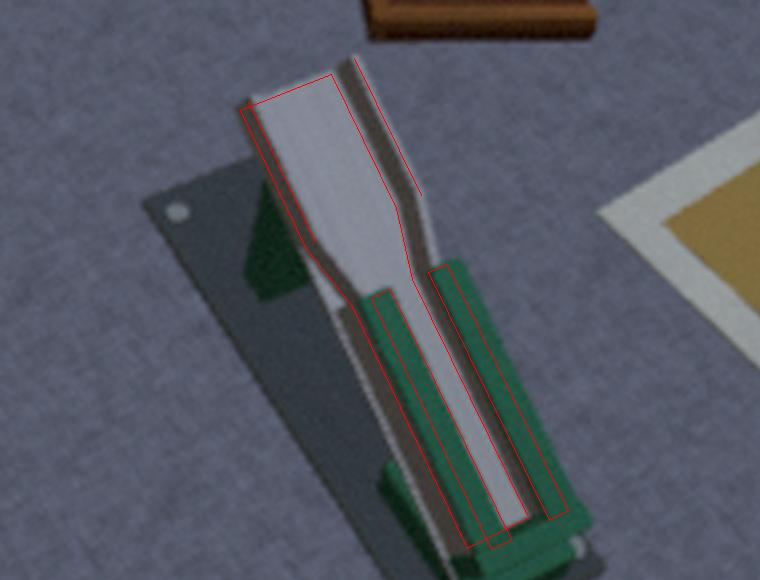

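```bash
sed -i 's/((568,172),(-110,31,22)),((548,150),(-110,27,22))/((568,172),(-110,31,0)),((546,150),(-110,31,22))/' fit.py; python3 fit.py
```

```text
[ 0.5698469  -0.19095676  0.08289207 -1.62673802] -93.20522317627169
[[-0.7, -0.3], [0.2, 0.2], [-0.8, 0.2], [-0.1, 0.1], [-0.3, 2.7], [-0.1, 0.1], [1.3, -0.9], [-1.2, -0.3], [-3.3, 0.7], [-0.8, -0.4], [2.0, -1.4], [-1.5, 0.1]]
```

View pics/fit_scene.png

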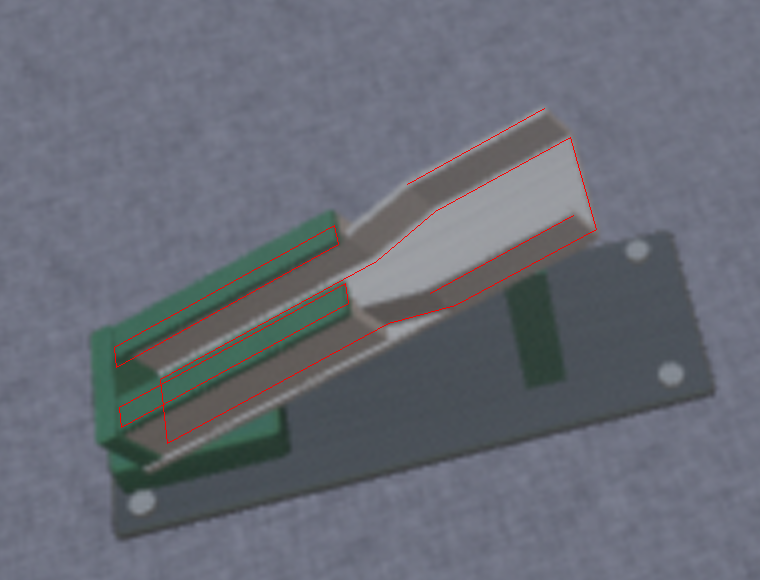

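View pics/fit_side.png

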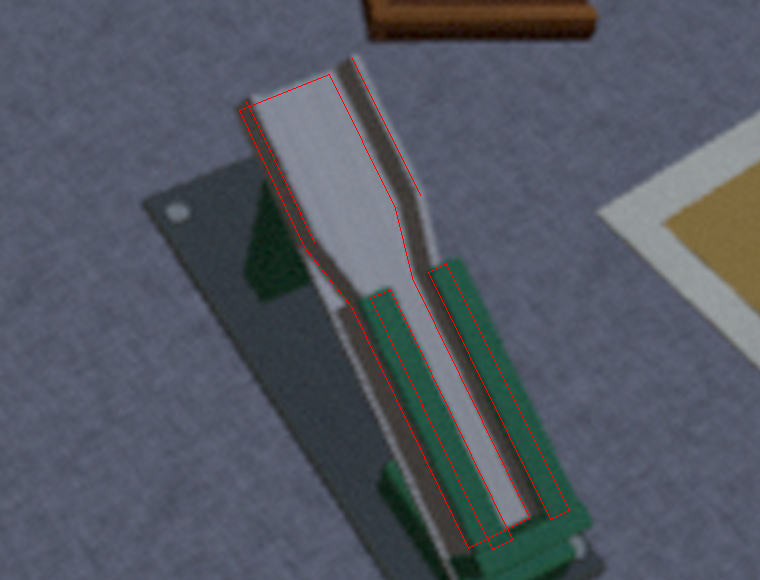

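Run:
```python
from h import *
W={'A':{'scene':(335,188,370,218),'side':(290,178,322,212)},'B':{'scene':(398,162,432,186),'side':(252,143,276,170)}}
for k,v in W.items():
    pts={}
    for part in ('nose','fin','white'):
        rs=[];uvs=[]
        for n,(x0,y0,x1,y1) in v.items():
            im=cv2.imread(f'pics/{n}0.png')[y0:y1,x0:x1]
            h=cv2.cvtColor(im,cv2.COLOR_BGR2HSV).astype(int)
            if part=='nose': m=(h[...,0]>18)&(h[...,0]<34)&(h[...,1]>80)&(h[...,2]>60)
            elif part=='fin': m=(h[...,2]<(80 if n=='scene' else 60))
            else: m=(h[...,1]<60)&(h[...,2]>125)
            m=m.astype(np.uint8); nc,l,st,ce=cv2.connectedComponentsWithStats(m)
            i=1+np.argmax(st[1:,4]); uv=ce[i]+[x0,y0]; uvs.append((uv.round(1).tolist(),int(st[i,4]))); rs.append(ray(CAL[n],uv))
        X,e=tri(rs); pts[part]=X; print(k,part,X.round(4),np.round(e,4),uvs)
    d=pts['nose']-pts['fin']; print(k,'yaw',np.degrees(np.arctan2(d[1],d[0])),np.linalg.norm(d[:2]))
```

```text
A nose [0.4683 0.1033 0.017 ] [0.001 0.001] [([338.3, 201.1], 55), ([304.1, 204.8], 112)]
A fin [0.4942 0.1257 0.0334] [0.0019 0.0019] [([351.8, 203.1], 44), ([308.2, 189.2], 77)]
A white [0.4881 0.1292 0.0259] [0.0097 0.0097] [([355.6, 198.9], 564), ([308.4, 195.0], 80)]
A yaw -139.04254255388685 0.034282414607278176
B nose [0.4512 0.2711 0.0158] [0.0012 0.0012] [([403.6, 176.8], 59), ([267.4, 164.4], 96)]
B fin [0.4522 0.2997 0.0382] [0.0002 0.0002] [([416.0, 167.7], 72), ([261.9, 150.8], 67)]
B white [0.4514 0.3036 0.0195] [0.0021 0.0021] [([416.8, 171.9], 383), ([262.2, 156.0], 67)]
B yaw -91.86056977771467 0.02854629962906535
```

```bash
cat >> h.py <<'E'
def plan(xyz,jaw):
    o=robot.get_obs(); T=Rm(o['tool_rot']); d=T.T@(np.array(xyz)-o['position'])
    cur=np.degrees(np.arctan2(T[1,0],T[0,0])); turn=-((jaw-cur+180)%360-180)
    print('t',o['time'],'shift',d.round(4).tolist(),'turn',round(turn,1),'cur',round(cur,1),'tilt',T[:,2].round(3))
E
python3 - <<'E'
from h import *
plan([.492,.124,.17],-52)
E
```

```text
t 1.05 shift [-0.2985, 0.4407, 0.0604] turn 126.4 cur 74.4 tilt [ 0. -0. -1.]
```

```bash
python3 -m crank '[[[-0.2985,0.4407,0.06],126],[[-0.2985,0.4407,0.06],126],[[-0.2985,0.4407,0.06],126],[[-0.2985,0.4407,0.06],126],[[-0.2985,0.4407,0.06],126],[[-0.2985,0.4407,0.06],126],[[-0.2985,0.4407,0.06],126],[[-0.2985,0.4407,0.06],126],[[-0.2985,0.4407,0.06],126],[[-0.2985,0.4407,0.06],126],[[-0.2985,0.4407,0.06],126],[[-0.2985,0.4407,0.06],126],[[-0.2985,0.4407,0.06],126]]' 0.06 20
python3 - <<'E'
from h import *
plan([.492,.124,.17],-52)
c=calibration('wrist');c['fish']=1; im=camera('wrist');save('w1',im); print(c)
for k in ['yellow_1','blue_1']:
    for f in (search_frame,tip_of):
        print(k,[(round(d['conf'],2),toworld(c,d['location']).round(3).tolist()) for d in f(k,'wrist')])
E
```

```text
time: 2.68
position: [0.4921, 0.1239, 0.1705]
tool_rot: [-2.829, 1.365, -0.0]
force: [0.1, -0.5, 0.0]
grip_width: 0.0601
t 2.675 shift [-0.0001, -0.0, 0.0005] turn 0.5 cur -51.5 tilt [ 0.  0. -1.]
{'vfov': 65.70646984690485, 'cx': 318.65719530452634, 'cy': 196.35312517064193, 'xyz': array([0.54282996, 0.16438127, 0.32365045]), 'orientation': array([-0.21268108,  0.1010885 , -0.8946104 ]), 'fish': 1}
yellow_1 [(0.9, [0.493, 0.126, 0.026]), (0.86, [0.385, 0.258, 0.019]), (0.7, [0.462, 0.289, 0.021]), (0.64, [0.545, 0.233, 0.02])]
yellow_1 [(0.86, [0.464, 0.103, 0.003]), (0.78, [0.547, 0.205, -0.006]), (0.71, [0.456, 0.262, -0.0]), (0.68, [0.344, 0.252, -0.003])]
blue_1 [(0.77, [0.624, 0.176, 0.024])]
blue_1 [(0.79, [0.64, 0.151, -0.003])]
```

View pics/w1.png

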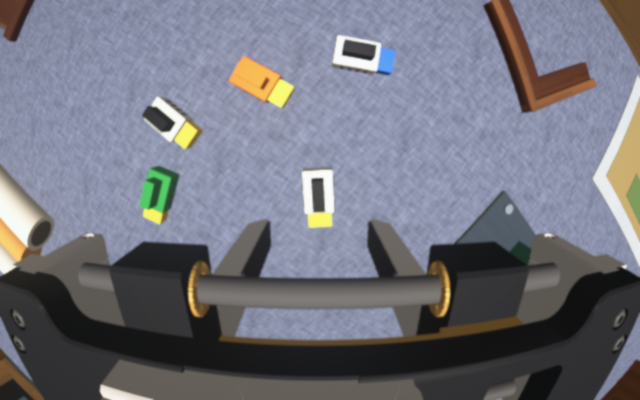

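The wrist view shows cartridge A (white, yellow nose) at (318,198), almost aligned with the jaws. B is at (171,122), green at (157,195), orange at (262,82) and blue at (363,55). Next I'll enlarge A and measure it.

Run:
```python
import cv2
a=cv2.imread('pics/w1.png')
cv2.imwrite('pics/w1a.png',cv2.resize(a[160:235,280:360],None,fx=7,fy=7,interpolation=cv2.INTER_CUBIC))
cv2.imwrite('pics/w1b.png',cv2.resize(a[85:155,130:215],None,fx=7,fy=7,interpolation=cv2.INTER_CUBIC))
```

```text
(no output)
```

View pics/w1a.png

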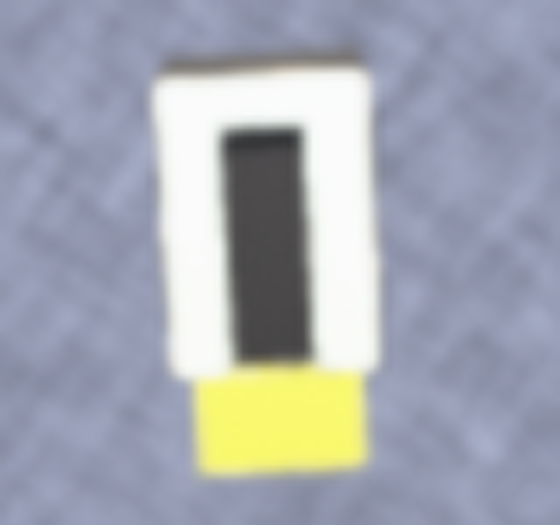

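View pics/w1b.png

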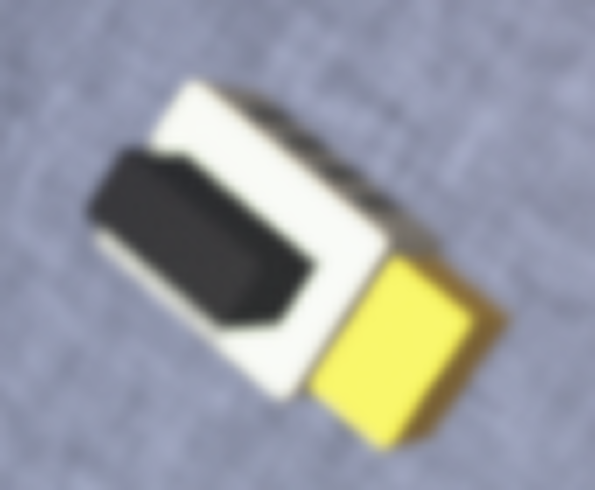

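```bash
cat > fitc.py <<'E'
from h import *
from scipy.optimize import least_squares
C={'vfov':65.70646984690485,'cx':318.65719530452634,'cy':196.35312517064193,'xyz':[0.54282996,0.16438127,0.32365045],'orientation':[-0.21268108,0.1010885,-0.8946104],'fish':1}
A=[((158,82),(-60,-15,24)),((370,70),(-60,15,24)),((379,372),(-16,15,24)),((176,380),(-16,-15,24)),((224,150),(-53,-6,44)),((302,146),(-53,6,44)),((312,360),(-23,6,44)),((235,362),(-23,-6,44)),((200,474),(0,-12,18)),((368,466),(0,12,18))]
B=[((395,245),(-16,15,24)),((285,400),(-16,-15,24)),((190,83),(-60,15,24)),((474,318),(0,12,18)),((385,447),(0,-12,18)),((86,212),(-53,-6,44)),((130,150),(-53,6,44)),((263,262),(-23,6,44)),((220,322),(-23,-6,44))]
for n,P,off,g in (('A',A,(280,160),(.464,.103,0,np.radians(-142))),('B',B,(130,85),(.454,.263,0,np.radians(-90)))):
    def res(p):
        t=p[:3];r=R.from_euler('Z',p[3]).as_matrix()
        return np.concatenate([proj(C,t+r@(np.array(m)/1e3))[0]-(np.array(uv)/7+off) for uv,m in P])
    s=least_squares(res,g,loss='soft_l1');p=s.x;r=R.from_euler('Z',p[3]).as_matrix()
    print(n,p[:3].round(4),np.degrees(p[3]).round(1),'fin',(p[:3]+r@[-.038,0,0]).round(4),np.abs(s.fun).max().round(2))
    from functools import partial
    s=least_squares(lambda q:res([q[0],q[1],0,q[2]]),[g[0],g[1],g[3]]);p=np.array([s.x[0],s.x[1],0,s.x[2]]);r=R.from_euler('Z',p[3]).as_matrix()
    print('  z0',p[:2].round(4),np.degrees(p[3]).round(1),'fin',(p[:3]+r@[-.038,0,0]).round(4))
E
python3 fitc.py
python3 - <<'E'
from h import *
plan([.4935,.125,.06],-54)
E
```

```text
A [ 0.4627  0.0978 -0.0032] -138.7 fin [ 0.4913  0.1229 -0.0032] 1.17
  z0 [0.4633 0.0984] -138.6 fin [0.4919 0.1235 0.    ]
B [ 0.4506  0.2636 -0.0064] -90.7 fin [ 0.4511  0.3016 -0.0064] 1.4
  z0 [0.4526 0.2609] -90.7 fin [0.453  0.2989 0.    ]
t 2.925 shift [0.0001, -0.0018, 0.1105] turn 2.5 cur -51.5 tilt [-0. -0. -1.]
```

```bash
python3 -m crank '[[[0,0,0.06],-3],[[0,0,0.1],-3],[[0,0,0.1155],-3],[[0,0,0.1155],-3]]' 0.04 15
python3 -m crank '[[[0,0,0],0],[[0,0,0],0],[[0,0,0],0],[[0,0,0],0]]' 0 15
python3 - <<'E'
from h import *
im=camera('wrist');save('w2',im); o=robot.get_obs();print(o['position'],o['grip_width'],o['force'],o['time'])
E
```

```text
time: 3.42
position: [0.4921, 0.124, 0.055]
tool_rot: [2.863, -1.291, -0.001]
force: [0.9, 1.1, 0.4]
grip_width: 0.0396
time: 3.92
position: [0.4922, 0.124, 0.0554]
tool_rot: [-2.863, 1.292, -0.001]
force: [-0.9, -0.8, 4.5]
grip_width: 0.0117
[0.49224536 0.12404874 0.05541737] 0.011838030164259772 [-0.63428654  0.84665986  3.69362979] 3.975
```

View pics/w2.png

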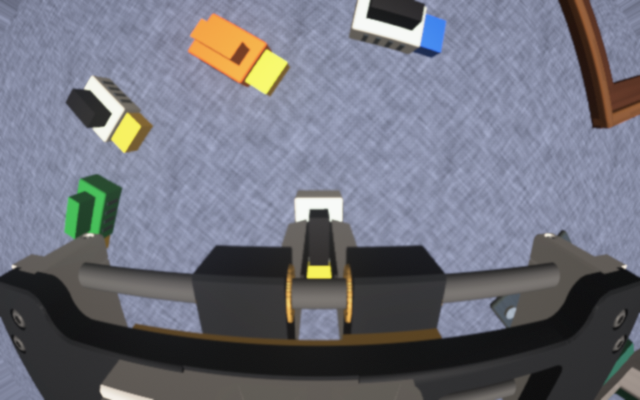

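```bash
python3 -m crank '[[[0,0,-0.06],0],[[0,0,-0.12],0],[[0,0,-0.18],0],[[0,0,-0.18],0]]' - 15
python3 - <<'E'
from h import *
plan([.5735,-.124,.235],-3.2)
im=camera('wrist');save('w3',im); o=robot.get_obs();print(o['position'],o['grip_width'],o['force'],o['time'])
E
```

```text
time: 4.47
position: [0.4934, 0.1242, 0.2392]
tool_rot: [-2.86, 1.29, -0.01]
force: [-0.9, -0.5, -1.6]
grip_width: 0.0116
t 4.475 shift [0.2391, 0.1042, 0.0045] turn -45.4 cur -48.6 tilt [ 0.008  0.001 -1.   ]
[0.49240978 0.12400855 0.23623064] 0.011938008300314232 [-0.22486352 -0.06426921 -1.17293951] 4.525
```

View pics/w3.png

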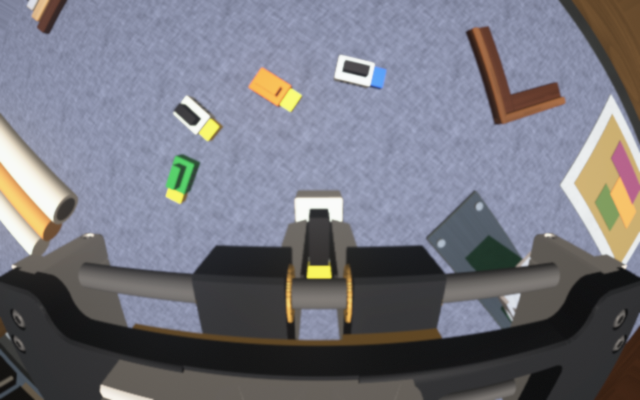

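```bash
python3 -m crank '[[[0.05,0.02,0],-9],[[0.1,0.043,0],-19],[[0.155,0.066,0],-29],[[0.21,0.09,0],-38],[[0.24,0.103,0],-45],[[0.24,0.103,0],-45.4],[[0.24,0.103,0],-45.4]]' - 15
python3 - <<'E'
from h import *
plan([.5735,-.124,.235],-3.2)
for n in ('wrist','scene','side'): save('p_'+n,camera(n))
a=cv2.imread('pics/p_scene.png')[190:330,120:320]; b=cv2.imread('pics/p_side.png')[165:350,340:500]
cv2.imwrite('pics/p_a.png',cv2.resize(a,None,fx=3.7,fy=3.7,interpolation=cv2.INTER_CUBIC))
cv2.imwrite('pics/p_b.png',cv2.resize(b,None,fx=3.2,fy=3.2,interpolation=cv2.INTER_CUBIC))
E
```

```text
time: 5.4
position: [0.5731, -0.1235, 0.2335]
tool_rot: [-3.14, 0.089, 0.004]
force: [-0.0, 1.0, -0.4]
grip_width: 0.0118
t 5.4 shift [0.0004, 0.0005, -0.0015] turn -0.0 cur -3.2 tilt [-0.002  0.001 -1.   ]
```

View pics/p_wrist.png

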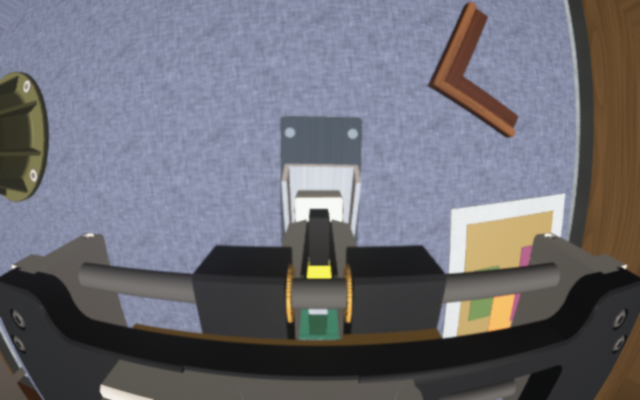

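View pics/p_a.png

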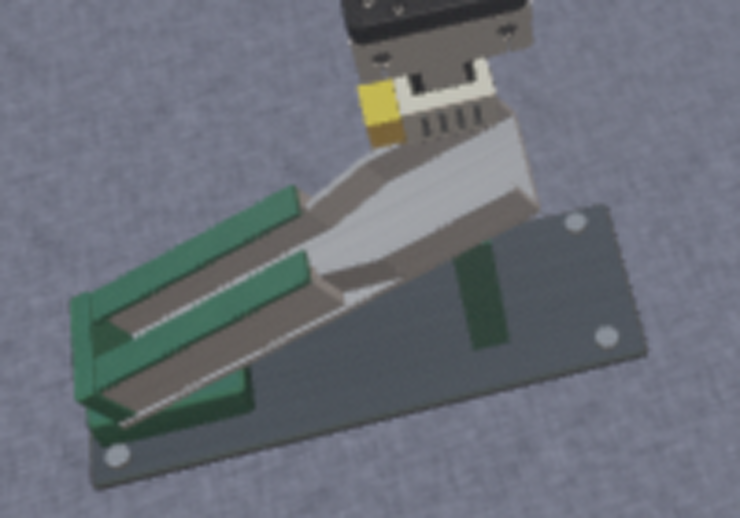

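View pics/p_b.png

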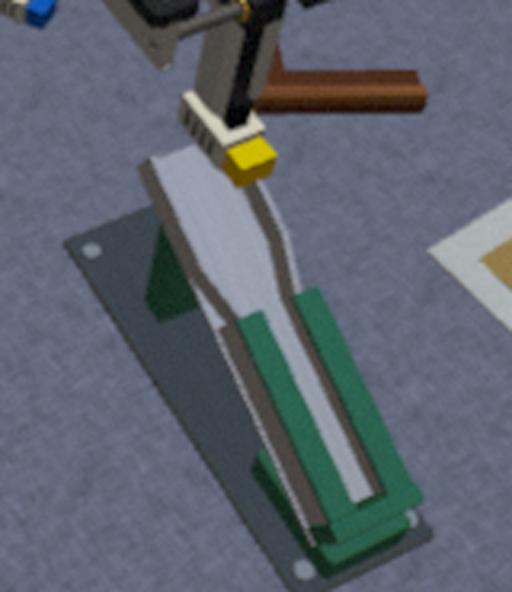

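```bash
python3 -m crank '[[[0.0015,0,0.03],0],[[0.0015,0,0.05],0],[[0.0015,0,0.053],0],[[0.0015,0,0.053],0]]' - 15
python3 -m crank '[[[0,0,0.003],0],[[0,0,0.006],0],[[0,0,0.006],0]]' - 5
```

```text
time: 6.05
position: [0.5753, -0.1238, 0.1826]
tool_rot: [-3.14, 0.087, -0.001]
force: [-1.1, -0.4, -0.9]
grip_width: 0.0122
time: 6.42
position: [0.5754, -0.1247, 0.1768]
tool_rot: [3.139, -0.087, 0.003]
force: [0.1, -3.5, 2.3]
grip_width: 0.012
```

```bash
python3 -m crank '[[[0,0,0.003],0],[[0,0,0.006],0],[[0,0,0.008],0],[[0,0,0.008],0]]' - 3
python3 - <<'E'
from h import *
for n in ('scene','side'): save('q_'+n,camera(n))
a=cv2.imread('pics/q_scene.png')[190:330,120:320]; b=cv2.imread('pics/q_side.png')[165:350,340:500]
a=cv2.resize(a,None,fx=2,fy=2,interpolation=cv2.INTER_CUBIC)
b=cv2.resize(b,None,fx=2.4,fy=2.4,interpolation=cv2.INTER_CUBIC)
o=np.zeros((444,790,3),np.uint8);o[:a.shape[0],:a.shape[1]]=a;o[:b.shape[0],405:405+b.shape[1]]=b;cv2.imwrite('pics/q.png',o)
E
```

```text
time: 6.92
position: [0.5756, -0.1266, 0.1703]
tool_rot: [3.136, -0.088, 0.005]
force: [-6.9, -15.5, 20.1]
grip_width: 0.0122
```

View pics/q.png

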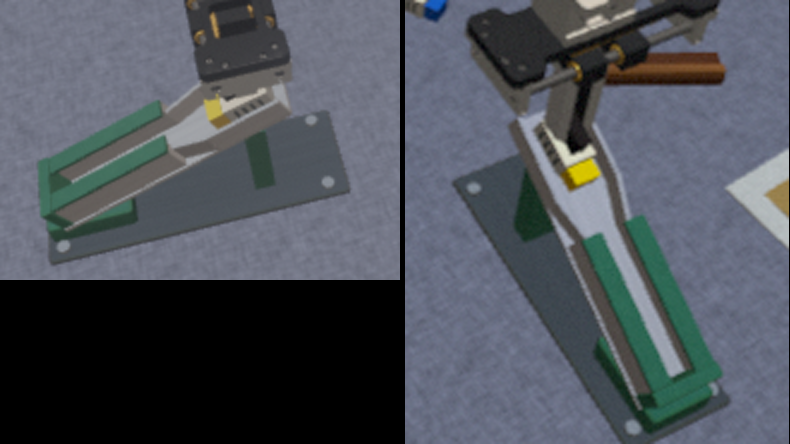

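```bash
python3 -m crank '[[[0,0,-0.004],0],[[0,0,-0.006],0]]' - 3
python3 -m crank '[[[0,0,0],0],[[0,0,0],0],[[0,0,0],0],[[0,0,0],0]]' 0.04 5
python3 - <<'E'
from h import *
for n in ('scene','side','wrist'): save('r_'+n,camera(n))
a=cv2.imread('pics/r_scene.png')[190:330,120:320]; b=cv2.imread('pics/r_side.png')[165:350,340:500]
a=cv2.resize(a,None,fx=2,fy=2,interpolation=cv2.INTER_CUBIC)
b=cv2.resize(b,None,fx=2.4,fy=2.4,interpolation=cv2.INTER_CUBIC)
o=np.zeros((444,790,3),np.uint8);o[:a.shape[0],:a.shape[1]]=a;o[:b.shape[0],405:405+b.shape[1]]=b;cv2.imwrite('pics/r.png',o)
E
```

```text
time: 7.28
position: [0.5749, -0.1239, 0.1736]
tool_rot: [-3.14, 0.087, 0.001]
force: [0.6, 0.2, -0.8]
grip_width: 0.0122
time: 7.78
position: [0.5751, -0.1242, 0.1738]
tool_rot: [-3.14, 0.087, 0.0]
force: [-0.4, -0.9, 1.1]
grip_width: 0.0398
```

View pics/r.png

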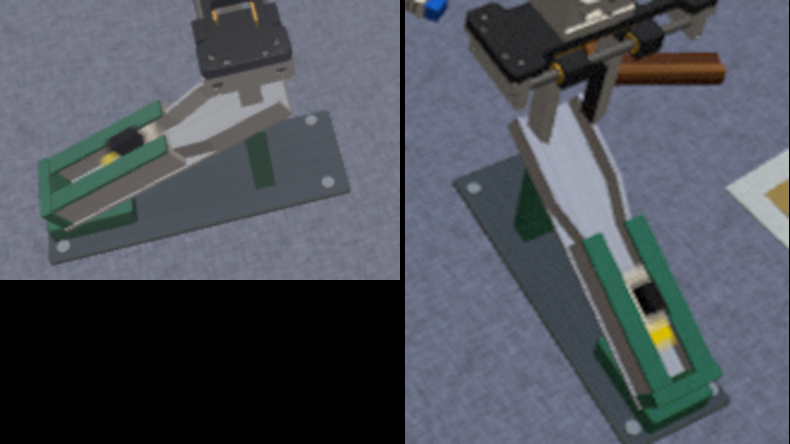

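```bash
python3 -m crank '[[[0,0,-0.055],0],[[-0.021,-0.059,-0.055],-1],[[-0.042,-0.118,-0.055],-2.5],[[-0.063,-0.177,-0.055],-2.5],[[-0.084,-0.236,-0.055],-2.5],[[-0.105,-0.295,-0.05],-2.5],[[-0.125,-0.354,-0.03],-2.5],[[-0.1454,-0.4155,-0.01],-2.5],[[-0.1454,-0.4155,0.004],-2.5],[[-0.1454,-0.4155,0.004],-2.5],[[-0.1454,-0.4155,0.004],-2.5]]' 0.04 15
python3 - <<'E'
from h import *
plan([.453,.299,.17],-.7)
c=calibration('wrist');im=camera('wrist');save('w5',im); print(c)
save('s5',camera('side'))
a=im[:,:,::-1]
cv2.imwrite('pics/w5a.png',cv2.resize(a[160:240,270:370],None,fx=7,fy=7,interpolation=cv2.INTER_CUBIC))
b=cv2.imread('pics/s5.png')[195:350,340:500];cv2.imwrite('pics/s5b.png',cv2.resize(b,None,fx=3.2,fy=3.2,interpolation=cv2.INTER_CUBIC))
E
```

```text
time: 9.3
position: [0.4537, 0.2976, 0.1706]
tool_rot: [-3.141, 0.021, -0.001]
force: [0.2, 0.2, -0.0]
grip_width: 0.0403
t 9.3 shift [-0.0007, -0.0014, 0.0006] turn -0.1 cur -0.8 tilt [ 0.001  0.    -1.   ]
{'vfov': 65.70646984690485, 'cx': 318.65719530452634, 'cy': 196.35312517064193, 'xyz': array([0.45428901, 0.36261174, 0.32384621]), 'orientation': array([-0.22848071, -0.00026695, -0.01250168])}
```

View pics/w5.png

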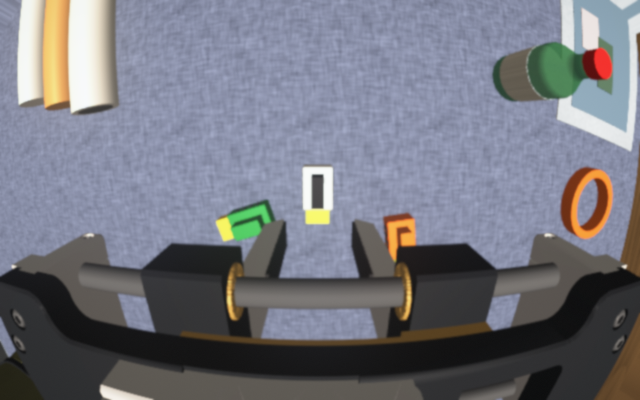

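View pics/w5a.png

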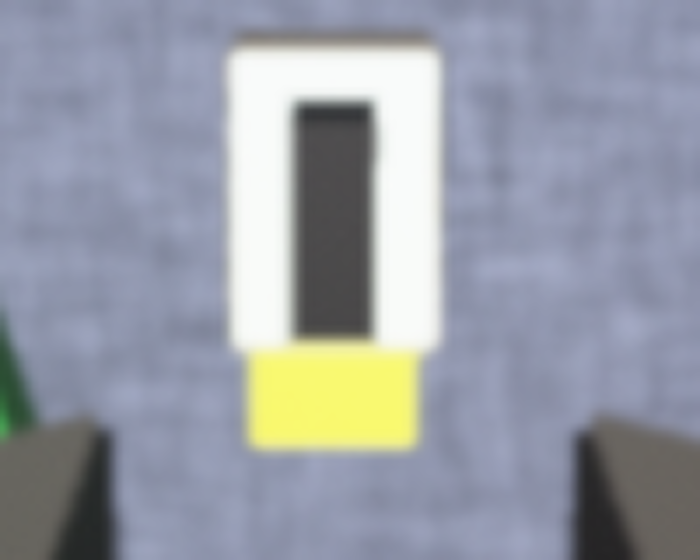

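View pics/s5b.png

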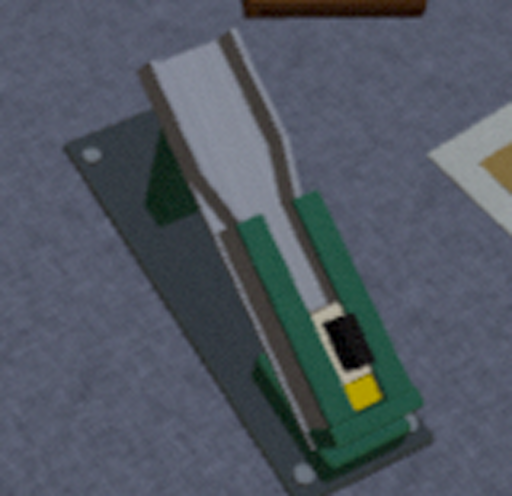

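Run:
```python
from h import *
from scipy.optimize import least_squares
C={'vfov':65.70646984690485,'cx':318.65719530452634,'cy':196.35312517064193,'xyz':[.45428901,.36261174,.32384621],'orientation':[-.22848071,-.00026695,-.01250168],'fish':1}
P=[((230,48),(-60,-15,24)),((440,48),(-60,15,24)),((440,352),(-16,15,24)),((233,352),(-16,-15,24)),((295,122),(-53,-6,44)),((373,122),(-53,6,44)),((373,340),(-23,6,44)),((295,340),(-23,-6,44)),((248,450),(0,-12,18)),((418,450),(0,12,18))]
def res(p):
    r=R.from_euler('Z',p[3]).as_matrix()
    return np.concatenate([proj(C,p[:3]+r@(np.array(m)/1e3))[0]-(np.array(uv)/7+(270,160)) for uv,m in P])
for z in (None,0):
    s=least_squares(res if z is None else (lambda q:res(np.array([q[0],q[1],0,q[3]]))),[.453,.262,0,-1.57]);p=s.x
    print(p[:3].round(4),np.degrees(p[3]),'fin',(p[:2]-.038*np.array([np.cos(p[3]),np.sin(p[3])])).round(4),np.abs(s.fun).max())
plan([.453,.299,.055],-.7)
```

```text
[ 4.526e-01  2.623e-01 -3.000e-04] -90.80513448981212 fin [0.4532 0.3003] 1.0514947117532074
[0.4526 0.2624 0.    ] -90.8051197700831 fin [0.4532 0.3004] 1.059607511397644
t 9.4 shift [-0.0009, -0.0012, 0.1159] turn -0.1 cur -0.8 tilt [ 0.001  0.001 -1.   ]
```

```bash
python3 -m crank '[[[0,-0.0013,0.06],0],[[0,-0.0013,0.1],0],[[0,-0.0013,0.115],0],[[0,-0.0013,0.115],0]]' 0.04 15
python3 -m crank '[[[0,0,0],0],[[0,0,0],0],[[0,0,0],0],[[0,0,0],0]]' 0 15
python3 -m crank '[[[0,0,-0.06],0],[[0,0,-0.12],0],[[0,0,-0.18],0],[[0,0,-0.18],0]]' - 15
python3 - <<'E'
from h import *
save('w6',camera('wrist')); plan([.5745,-.124,.235],-3.2)
E
```

```text
time: 9.9
position: [0.4534, 0.2997, 0.0554]
tool_rot: [3.141, -0.019, -0.0]
force: [-0.8, -0.6, 0.1]
grip_width: 0.0398
time: 10.4
position: [0.4531, 0.3001, 0.0555]
tool_rot: [-3.141, 0.018, -0.001]
force: [-0.7, -0.9, 4.0]
grip_width: 0.0115
time: 10.9
position: [0.4541, 0.3007, 0.2396]
tool_rot: [-3.138, 0.018, -0.011]
force: [-1.4, 0.8, -1.2]
grip_width: 0.0123
t 10.95 shift [0.1262, 0.4228, 0.0011] turn 2.5 cur -0.7 tilt [ 0.003  0.002 -1.   ]
```

View pics/w6.png

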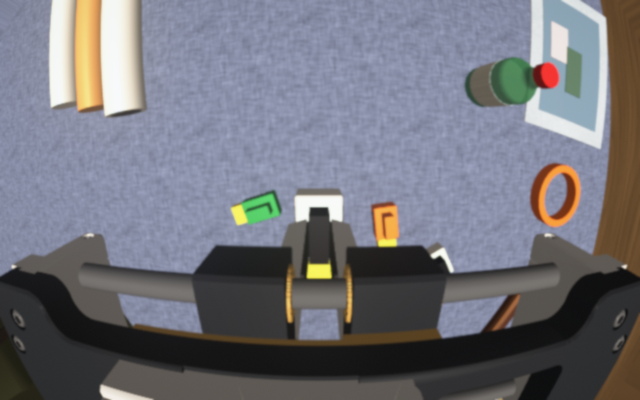

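```bash
python3 -m crank '[[[0.017,0.057,0],0.5],[[0.034,0.114,0],1],[[0.051,0.171,0],1.5],[[0.068,0.228,0],2.5],[[0.085,0.285,0],2.5],[[0.102,0.342,0],2.5],[[0.117,0.392,0],2.5],[[0.1255,0.423,0],2.5],[[0.1255,0.423,0],2.5],[[0.1255,0.423,0],2.5]]' - 15
python3 - <<'E'
from h import *
save('w7',camera('wrist')); plan([.575,-.124,.182],-3.2)
E
```

```text
time: 12.2
position: [0.573, -0.1237, 0.2337]
tool_rot: [-3.14, 0.087, 0.003]
force: [0.8, 0.8, -0.8]
grip_width: 0.0119
t 12.25 shift [0.002, 0.0005, 0.0521] turn 0.1 cur -3.1 tilt [-0.001  0.001 -1.   ]
```

View pics/w7.png

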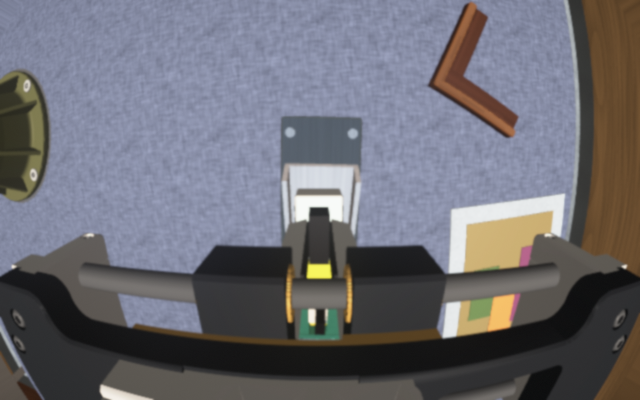

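```bash
python3 -m crank '[[[0.0015,0,0.03],0],[[0.0015,0,0.05],0],[[0.0015,0,0.053],0],[[0.0015,0,0.053],0]]' - 15
python3 -m crank '[[[0,0,0.003],0],[[0,0,0.006],0],[[0,0,0.009],0],[[0,0,0.011],0],[[0,0,0.009],0]]' - 3
python3 -m crank '[[[0,0,0],0],[[0,0,0],0],[[0,0,0],0],[[0,0,0],0],[[0,0,0],0]]' 0.04 5
python3 -m crank '[[[0,0,-0.06],0],[[0,-0.05,-0.1],0],[[0,-0.1,-0.1],0],[[0,-0.1,-0.1],0]]' 0.04 5
python3 - <<'E'
from h import *
for n in ('scene','side'): save('z_'+n,camera(n))
a=cv2.imread('pics/z_scene.png')[190:330,120:320]; b=cv2.imread('pics/z_side.png')[190:350,345:490]
a=cv2.resize(a,None,fx=2,fy=2,interpolation=cv2.INTER_CUBIC)
b=cv2.resize(b,None,fx=2.7,fy=2.7,interpolation=cv2.INTER_CUBIC)
o=np.zeros((444,800,3),np.uint8);o[:a.shape[0],:a.shape[1]]=a;o[:b.shape[0],405:405+b.shape[1]]=b;cv2.imwrite('pics/z.png',o)
E
```

```text
time: 12.75
position: [0.575, -0.1239, 0.1823]
tool_rot: [-3.14, 0.086, -0.0]
force: [0.3, 0.4, -0.3]
grip_width: 0.012
time: 13.38
position: [0.575, -0.1249, 0.1731]
tool_rot: [3.14, -0.088, 0.001]
force: [-0.0, -0.5, 0.1]
grip_width: 0.0115
time: 14.0
position: [0.575, -0.1245, 0.1729]
tool_rot: [-3.14, 0.087, 0.0]
force: [-0.3, -0.2, 0.1]
grip_width: 0.0399
time: 14.5
position: [0.5806, -0.022, 0.2734]
tool_rot: [-3.14, 0.081, -0.001]
force: [-0.5, -0.5, 0.1]
grip_width: 0.0399
```

View pics/z.png

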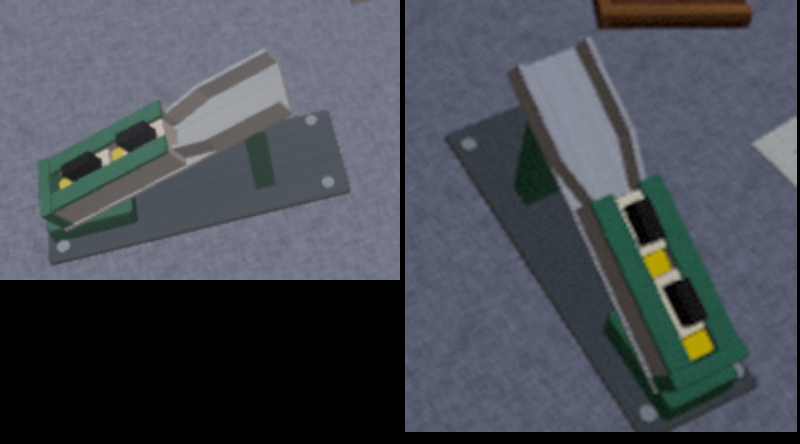

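View pics/z_scene.png

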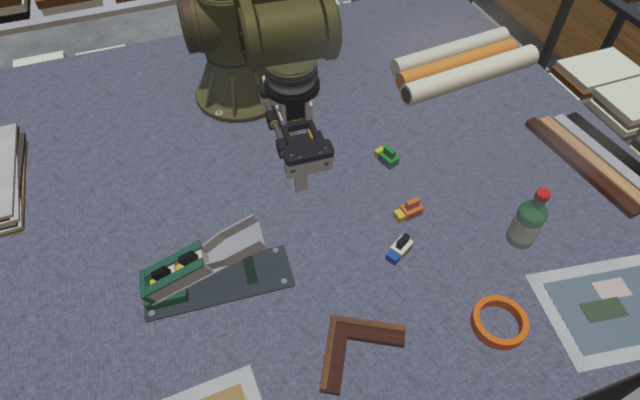

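Both cartridges are in the tube one behind the other, and blue, green and orange are still at their original pixels. One more picture will show whether they have settled.

```bash
python3 -m crank '[[[0,0,0],0],[[0,0,0],0],[[0,0,0],0],[[0,0,0],0]]'
python3 - <<'E'
from h import *
im=camera('side');a=cv2.imread('pics/z_side.png')[:,:,::-1]
d=np.abs(im.astype(int)-a)[190:350,345:490];print(d.max(),d.mean())
print([toworld(CAL['side'],x['location']).round(3) for x in tip_of('yellow_1','side')])
t,Rr=railT([.5698,-.191,.083,np.radians(-93.2)])
print('expected',t+Rr@[.125,0,0],t+Rr@[.065,0,0])
robot.finish_job()
E
```

```text
time: 15.1
position: [0.5805, -0.025, 0.2729]
tool_rot: [3.14, -0.088, -0.0]
force: [0.0, 0.2, 0.1]
grip_width: 0.04
19 1.9437068965517241
[array([ 0.569, -0.247,  0.058]), array([ 0.561, -0.303,  0.036]), array([0.35 , 0.252, 0.002])]
expected [ 0.56347607 -0.30411183  0.03017272] [ 0.56651155 -0.24981815  0.05552981]
the job is handed in; nothing more can be done
```

Both yellow-nosed cartridges are loaded nose first in the tube, and I handed the job in at about 15 s of the 58 s allowed. I laid each one in the open trough and released it; the first slid down to the end stop and the second came to rest right behind it.

- **Position:** the network put the two noses at (0.561, -0.303, 0.036) and (0.569, -0.247, 0.058). The fitted rail pose predicts (0.563, -0.304, 0.030) and (0.567, -0.250, 0.056), so they agree within about 6 mm.
- **At rest:** two side pictures about 0.6 s apart showed no real change in the rail area, only image noise. The gripper was clear of everything.
- **Other cartridges:** the blue-nosed cartridge and the green and orange look-alikes are still at their starting pixels.
- **What did not go as expected:** when the first one touched the trough it did not tilt readily in the grip, and the wrist force rose to about 26 N. I backed off a few millimetres before releasing it.
- **Rail fit:** the rail model did not match the outer edges of the roof strips in the pictures. The slot and trough edges matched to within a few millimetres, and I used those for placing.

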